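Hold the inspection torch square to the paint sample panel

TASK

Check the paint sample: draw the torch (the tool with the wide lens head) out of its well in the leaning two-well holder, turn it level, and hold it raised so that its lens looks squarely at the middle of the front of the upright sample panel from about 100 mm away. Finish while still holding it there, steady, with nothing but the gripper carrying it. Do not touch the panel, and leave the other tool in its well and the rest of the desk as it is.

Things in the scene. Friction and masses are not known exactly. Their poses are not given: they have to be found in the camera images.
- torch_mid (a point): Aluminium torch, 165 mm long, 105-210 g: round body 26 mm in diameter for 130 mm from the tail, then a 36 mm head, 35 mm long, ending in the flat lens. It stands tail down in either well of the holder, leaning 25 degrees from vertical, the lower 60 mm loose in the well (2 mm play). This point is on its axis, half-way along, 23 mm beyond the well's mouth. z axis: tail to lens; x, y without meaning.
- torch_lens (a point): Centre of the torch's lens face, 82.5 mm from torch_mid along the torch's z axis; axes as torch_mid.
- torch_tail (a point): Centre of the torch's tail face, 82.5 mm from torch_mid against the torch's z axis; axes as torch_mid.
- pen_mid (a point): The other tool, a touch-up applicator to leave alone: aluminium body 26 mm in diameter and 105 mm long with a narrow black tapering tip, 145 mm in all, in the other well; point on its axis half-way along, z axis from tail to tip.
- holder: Fixed plastic holder: base 170 x 130 x 12 mm, origin at about the middle of its underside. Two square wells at x = -50 and +50 mm, 30 mm wide inside, walls 4 mm, 60 mm deep, both leaning 25 degrees from vertical towards its own +y axis, which points roughly to the panel's side of the desk. Mouths about 80 mm (highest edge 89 mm) above the desk.
- panel_mid (a point): Middle of the front face of the painted panel, 170 mm above the desk. Panel plumb, 200 mm wide, 200 mm high (70 to 270 mm above the desk), 4 mm thick, fixed on a stand whose foot (150 mm wide, 14 mm high) reaches 30 mm out in front; a ledge at 66 mm height stands 7 mm out. x axis: level, from the front into the panel (the front looks along -x); y: level across it; z: up.
- panel: The same panel with its stand, fixed; origin on the desk below the middle of the front face, axes as panel_mid.
- mouse: Bystander: black computer mouse, 105 x 60 mm, 32 mm high; origin at its underside.
- notes: Bystander: white note box, 85 x 85 x 50 mm, with a curled sheet on top; origin at its underside.
- tape: Bystander: roll of tape lying flat, 90 mm outside, 25 mm high; origin at its underside.
- mug: Bystander: white mug, 80 mm across, 95 mm high; origin at its underside.
- can: Bystander: spray can, 66 mm across, 200 mm high; origin at its underside.
- jar: Bystander: small paint jar, 60 mm across, 70 mm high; origin at its underside.
- torch: The whole torch, as under torch_mid; origin at the centre of its tail face, z axis from tail to lens.

How it is judged:
On the way:
1. the torch is gripped and drawn clear of its well (height (world z) of torch_tail above 0.095 m and contact force between torch and holder below 0.3 N and contact force between torch and the fingers above 1 N), for 0.1 s.
At the end, for the whole second after the job is handed in: The torch is still in the gripper alone, its axis within 14 degrees of the panel's normal, lens towards it, 50 to 150 mm in front and within 35 mm (sideways and in height) of the panel's middle; the other tool is within 30 mm of its start, bystanders within 40 mm of theirs (angle between the z axis of torch and the x axis of panel_mid, either way round below 0.25 rad and x of torch_lens in the frame of panel_mid between -0.15 and -0.05 m and y of torch_lens in the frame of panel_mid between -0.035 and 0.035 m and z of torch_lens in the frame of panel_mid between -0.035 and 0.035 m and x of torch_tail in the frame of panel_mid below -0.18 m and height (world z) of torch_tail above 0.1 m and contact force between torch and the fingers above 1 N and linear speed of torch below 0.03 m/s and angular speed of torch below 0.2 rad/s and distance of pen_mid from where it was at the start of the episode below 0.03 m and contact force between torch and holder below 0.3 N and contact force between torch and panel below 0.3 N and contact force between torch and mouse below 0.3 N and contact force between torch and notes below 0.3 N and contact force between torch and tape below 0.3 N and contact force between torch and mug below 0.3 N and contact force between torch and can below 0.3 N and contact force between torch and jar below 0.3 N and distance of each of mouse, notes, tape, mug, can, jar from where it was at the start of the episode below 0.04 m); the arm keeps its last pose, push and grip.
It fails at once if the panel is touched (contact force between panel and anything else above 1 N).
It fails at once if the other tool is pulled from its place (distance of pen_mid from where it was at the start of the episode above 0.03 m).
It fails at once if a bystander is pushed away or knocked over (distance of any of mouse, notes, tape, mug, can, jar from where it was at the start of the episode above 0.04 m or angle between any of mouse, notes, tape, mug, can, jar's own z axis and vertical above 0.5 rad).
It also fails if it takes over 38 s, if anything falls off the work surface, if the arm or the gripper's body presses on something with over 40 N, if the wrist force passes 120 N, or if a joint passes its speed limit or range.

ROBOT

A 6-joint arm with a two-finger parallel gripper is mounted at the origin on the work surface. World frame = base frame: x ahead of the robot, y to its left, z up, the work surface at z = 0. Lengths are in m, angles in rad, forces in N, time in s.
With the tool pointing down it reaches from about 0.35 to 0.85 m from the base axis. Payload 8.1 kg.
Tool frame: the origin (TCP) lies at the very end of the fingers, on their centre line; the grasp point (between the pads) lies 19 mm behind it; z points along the fingers, y is the line along which they close (so a half turn about z gives the same grasp; the last joint's range is limited). The gripper opens to 93 mm and grips with 3 to 60 N. Pads are 15 mm wide; open, the fingers measure 128 mm over their backs; the gripper's body (75 mm by 188 mm) begins 65 mm behind the grasp point.
Start: joints at [-1.274, 0.13, 1.488, -0, 1.523, -0.085], TCP at [0.224, -0.557, 0.219] pointing down, gripper open.
Joint ranges: [-2.96, 2.96], [-0.89, 2.26], [0.02, 2.5], [-1.34, 4.48], [0, 2.73], [-2.66, 2.66]. Speed limits (rad/s): [2.39, 2.39, 2.79, 3.14, 3.14, 3.14].

INTERFACE

Orientations are given as a rotation vector (axis times angle).
In Python, from plant import robot gives the robot as it stands. The module is installed in compiled form; this text tells all that it offers.
- The arm moves only by the tool play_rows, never from a script. Its argument "increments" is text: rows parted by semicolons, each of 5 numbers parted by spaces: the shift along the tool's x, y, z in mm, then the turn about the tool's z in degrees, then the closure, from -1 (fully open) to 1 (shut). In form: dx dy dz yaw claw; .... A call has 1 to 20 rows; each row is the pose to reach, as a shift and turn from the pose commanded when the call began, along the tool's axes at that moment; what a row does not reach only later rows make up. A row lasts 1/10 s, in which the tool goes at most 50 mm and 8.59 degrees, less where a joint would pass 70% of its speed; a pose out of reach is approached as far as the arm can. A call with a gripper value outside its range is refused whole. The fingers move at their own pace and stop on an object; "force" is the grip in N (left out, the last holds). Time passes only in rows, so rows that repeat a pose let the fingers close. It gives the time, the measured TCP pose, the force, the opening and the grip force at its end, in the units of the state.
- robot.read_state(): the state, without advancing time (a new reading comes with each control period).
- robot.read_camera(name): name is "scene" or "top" or "wrist"; returns the picture (480x640x3 uint8, blue, green, red); there is no depth.
- robot.calibration(name): a dict with "vertical_fov" (degrees; the focal length in pixels is half the picture's height over the tangent of half this angle, whatever the lens; pixels are square), "cx", "cy" (the principal point, pixels), "D" ([k1, k2, p1, p2, k3] as OpenCV has them; the pictures are not rectified), "rvec" (rotation vector, rad) and "tvec" (3), from world to camera coordinates, as OpenCV has them. Camera axes: x right, y down, z forward; pixel columns grow to the right and rows downward; lengths in m; the calibration is good to about 2 mm. A picture is of the moment at which its call begins: read the wrist's pose just before it. calibration takes no time and is no camera call; for the wrist camera it gives the pose at the moment of the call.
- robot.close_job(): hands the job in; it is judged then, once.
Trained networks look in the newest picture that a camera, given by its name, has taken for a name from the list of things; names that differ only in an ending like _2 or _b are one class to them, and where a whole thing is asked for, a point or a joint stands for the part that bears it (a point fixed in the world has none). Each returns a list of dicts, best first, with "conf" (0 to 1); they miss things now and then, are a little off and sometimes report something else, mostly with a low value. They report only what shows in the picture. A call takes as long as a camera call.
- robot.recognise(camera, query): "centre" ([x, y, z] in m, in world coordinates, good to about 4 mm: the middle of the surface that is visible of it).
- robot.regions_of(camera, query): "pixels" (480x640 bool, what is visible of it).
- robot.landmark_of(camera, query): "centre" ([x, y, z] in m, in world coordinates, good to about 4 mm: a listed point, or the origin of a listed thing).
The state is a dict: "t": time; "q": joint angles; "dq": joint speeds; "joint_torque": joint torques, N m; "tool_pos": TCP position; "orientation": TCP orientation; "force": force on the tool from outside, world axes, zero at the start; "wrist_torque": the same for the moment, N m; "opening": finger opening in m; "gripper_force": force on a finger pad.
Only numpy, scipy, OpenCV 4.12 (cv2) and the standard library are available. Lean on these libraries where they do the work, as an engineer would, in place of code of your own. Each camera call takes 0.05 s, during which the arm holds its last target. There are 200 camera calls.

## Working session

There is one attempt and no reset: what is moved stays moved. The work goes in short steps, Python scripts to look and compute and a tool call to move; the robot and the scene stay as the last step left them, time stands still between calls to the robot, and variables do not carry over. Pictures are saved under pics/ and viewed, at most 10 in all, crops included, and the job is handed in when it is done.

Besides the shell and the picture viewer there is one more tool, called after "Call:" by a JSON object that holds its "op" and its "data". play_rows: Moves the arm, as the interface text tells. Its arguments: {"type":"object","properties":{"increments":{"type":"string"},"force":{"type":"number"}},"required":["increments"]}

```bash
mkdir -p pics; cat > h.py <<'E'
import numpy as np, cv2
from plant import robot
from scipy.spatial.transform import Rotation as R
def snap(c,n):
    im=robot.read_camera(c); cv2.imwrite(f'pics/{n}.png',im); return im
def lm(c,q,fn='landmark_of'):
    r=getattr(robot,fn)(c,q)
    return [(np.round(d['centre'],4).tolist(),round(d['conf'],2)) for d in r[:2]]
E
python3 - <<'E'
from h import *
a=snap('scene','s0');b=snap('top','t0')
cv2.imwrite('pics/both.png',cv2.resize(np.vstack([a,b]),(800,1200))[:, :])
for q in ['torch_mid','torch_lens','torch_tail','pen_mid','holder','panel_mid','panel','mouse','notes','tape','mug','can','jar']:
    print(q,[lm(c,q) for c in ('scene','top')])
s=robot.read_state();print(s['t'],s['tool_pos'],R.from_rotvec(s['orientation']).as_matrix().round(3).tolist())
E
```

```text
torch_mid [[([0.4274, -0.2916, 0.0984], 0.92)], [([0.4299, -0.2945, 0.0988], 0.8)]]
torch_lens [[([0.4252, -0.2604, 0.1743], 0.63)], []]
torch_tail [[], [([0.4346, -0.3269, 0.0238], 0.67)]]
pen_mid [[], [([0.5277, -0.2814, 0.0895], 0.67)]]
holder [[([0.4815, -0.3013, -0.0035], 0.76), ([0.601, -0.0486, -0.0021], 0.39)], [([0.4812, -0.3007, 0.0007], 0.67), ([0.4207, -0.2553, 0.1703], 0.62)]]
panel_mid [[([0.4948, 0.3192, 0.1683], 0.86)], [([0.4903, 0.3109, 0.1727], 0.8), ([0.4781, -0.3011, 0.0005], 0.45)]]
panel [[([0.4881, 0.3174, 0.001], 0.94)], [([0.4929, 0.3191, -0.0021], 0.82), ([0.5304, -0.2862, 0.093], 0.36)]]
mouse [[([0.5214, 0.1025, -0.0017], 0.79)], [([0.5186, 0.1087, 0.0012], 0.8), ([0.7542, -0.0903, 0.0002], 0.56)]]
notes [[([0.7096, 0.1281, 0.0006], 0.59)], [([0.706, 0.1298, 0.0026], 0.91)]]
tape [[([0.5992, -0.0478, 0.0002], 0.74)], [([0.6024, -0.0511, 0.0018], 0.6), ([0.492, 0.3196, -0.0011], 0.27)]]
mug [[([0.7523, -0.0913, 0.004], 0.57)], [([0.7535, -0.0897, -0.0024], 0.56)]]
can [[([0.522, 0.1051, -0.0056], 0.73), ([0.7117, -0.2865, 0.0023], 0.61)], [([0.7102, -0.2841, 0.0015], 0.56)]]
jar [[([0.7063, 0.2607, 0.0005], 0.57)], [([0.7145, 0.2617, 0.002], 0.78)]]
1.4 [ 0.22359074 -0.556788    0.21866194] [[0.928, 0.373, 0.0], [0.373, -0.928, -0.0], [-0.0, 0.0, -1.0]]
```

View pics/s0.png

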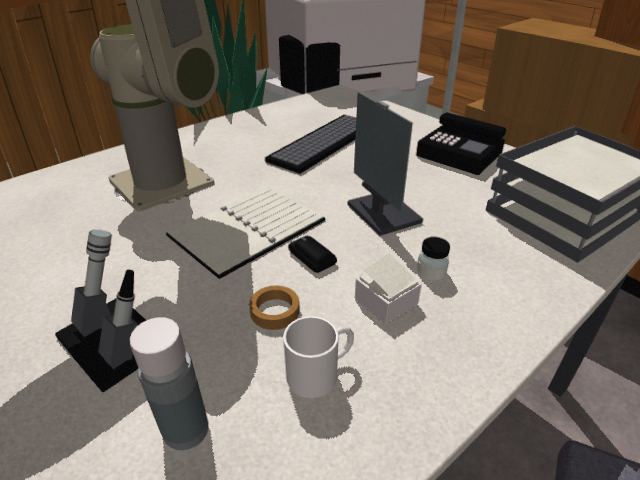

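View pics/t0.png

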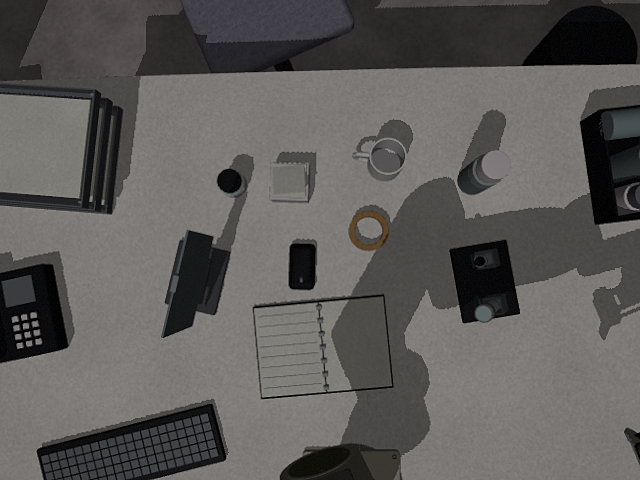

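The scene view shows the torch (ringed wide head, about (97,240)) in the well nearer the robot, with the dark-tipped pen at (125,285) beside it. The top view shows the holder at (485,280), the panel at (190,285) with its front facing the holder, and clear desk between them around (420,270). Since the tool can only yaw, I'll lay the torch level on that clear desk and lift it from there.

Call:
{"op": "play_rows", "data": {"increments": "60 -36 0 -8 -1;120 -72 0 -16 -1;175 -107 0 -24 -1;220 -135 0 -32 -1;260 -160 0 -40 -1;280 -172 0 -48 -1;291 -178 0 -56 -1;291 -178 0 -64 -1;291 -178 0 -72 -1;291 -178 0 -75 -1;291 -178 0 -75 -1;291 -178 0 -75 -1", "force": 20}}

```text
t: 2.6
tool_pos: [0.4273, -0.2832, 0.2187]
orientation: [2.087, 2.349, 0.0]
force: [-0.1, -0.5, -0.0]
opening: 0.0928
gripper_force: 0.0
```

```bash
cat > p.py <<'E'
from h import *
im=cv2.imread('pics/t0.png')
def ray(c,uv,z,cal=None):
    k=cal or robot.calibration(c); f=240/np.tan(np.radians(k['vertical_fov']/2))
    K=np.array([[f,0,k['cx']],[0,f,k['cy']],[0,0,1]]);M=cv2.Rodrigues(np.array(k['rvec']))[0];t=np.array(k['tvec']).ravel()
    p=cv2.undistortPoints(np.array(uv,float).reshape(-1,1,2),K,np.array(k['D'],float)).reshape(-1,2)
    d=np.c_[p,np.ones(len(p))]@M; o=-M.T@t
    return o+d*((z-o[2])/d[:,2])[:,None]
E
python3 - <<'E'
from p import *
print(ray('top',[[188,232],[163,337]],.27), 'top'); print(ray('scene',[[358,95],[410,135]],.27),ray('scene',[[355,172],[404,205]],.07))
im=snap('wrist','w0')
for q in ['torch_mid','torch_lens','pen_mid','holder']: print(q,lm('wrist',q))
s=robot.read_state();print(s['t'],s['tool_pos'],R.from_rotvec(s['orientation']).as_matrix().round(3).tolist(),s['force'])
cv2.imwrite('pics/tc.png',cv2.resize(cv2.imread('pics/t0.png')[200:360,140:260],None,fx=5,fy=3.75))
E
```

```text
[[0.5844882  0.29172984 0.27      ]
 [0.39608932 0.33777199 0.27      ]] top
[[0.41647829 0.32090375 0.27      ]
 [0.63032648 0.24126453 0.27      ]] [[0.39937443 0.34030424 0.07      ]
 [0.57840322 0.3161491  0.07      ]]
torch_mid [([0.4278, -0.2896, 0.1002], 0.85)]
torch_lens [([0.4229, -0.2625, 0.1747], 0.75)]
pen_mid [([0.5296, -0.2833, 0.0903], 0.74)]
holder [([0.484, -0.3007, -0.0016], 0.7)]
2.85 [ 0.42720492 -0.28329387  0.21860549] [[-0.119, 0.993, -0.0], [0.993, 0.119, 0.0], [0.0, -0.0, -1.0]] [0.94207955 0.03569661 0.93231741]
```

View pics/w0.png

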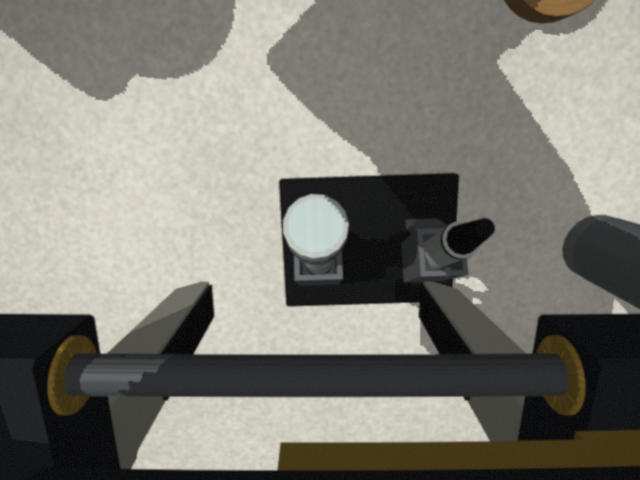

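View pics/tc.png

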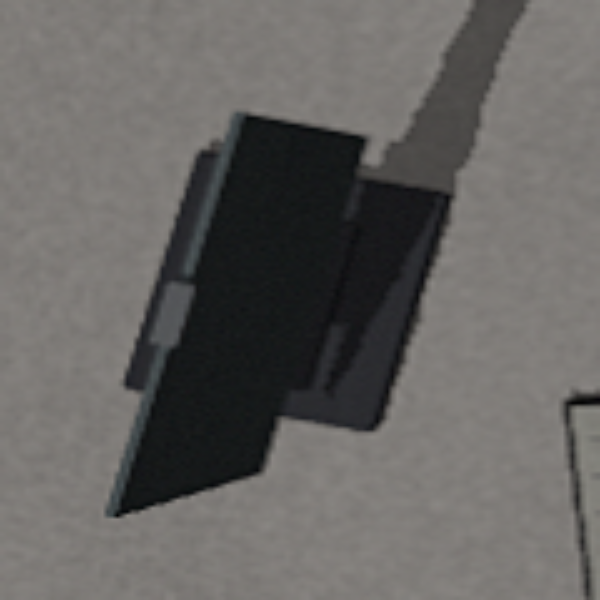

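The wrist view shows the torch lens at (316,228), centred between the fingers, with the pen clear at (470,240). The top-view crop shows the panel's top edge clearly, which puts its normal at an azimuth of about 76°. Next I descend and grip about 109 mm from the tail.

Call:
{"op": "play_rows", "data": {"increments": "2 0 30 0 -1;2 0 60 0 -1;2 0 85 0 -1;2 0 100 0 -1;2 0 110 0 -1;2 0 114 0 -1;2 0 114 0 -1;2 0 114 0 1;2 0 114 0 1;2 0 114 0 1;2 0 114 0 1;2 0 114 0 1;2 0 114 0 1;2 0 114 0 1;2 0 114 0 1;2 0 114 0 1", "force": 30}}

```text
t: 4.45
tool_pos: [0.427, -0.2811, 0.1046]
orientation: [-2.084, -2.351, -0.0]
force: [-0.0, 0.3, 0.6]
opening: 0.0337
gripper_force: 30.0
```

Call:
{"op": "play_rows", "data": {"increments": "0 0 0 0 1;0 0 0 0 1;0 0 0 0 1"}}

```text
t: 4.75
tool_pos: [0.4271, -0.2812, 0.1046]
orientation: [-2.084, -2.351, -0.0]
force: [-0.6, -0.7, 0.1]
opening: 0.0335
gripper_force: 30.0
```

```bash
python3 - <<'E'
from h import *
s=robot.read_state();print(s['t'],s['opening'],s['gripper_force'],s['tool_pos'],s['force'])
im=snap('wrist','w1')
E
```

```text
4.75 0.03351717997112458 29.978501200675964 [ 0.42706792 -0.28118055  0.10462865] [-0.61162069 -0.71778532  0.10879381]
```

View pics/w1.png

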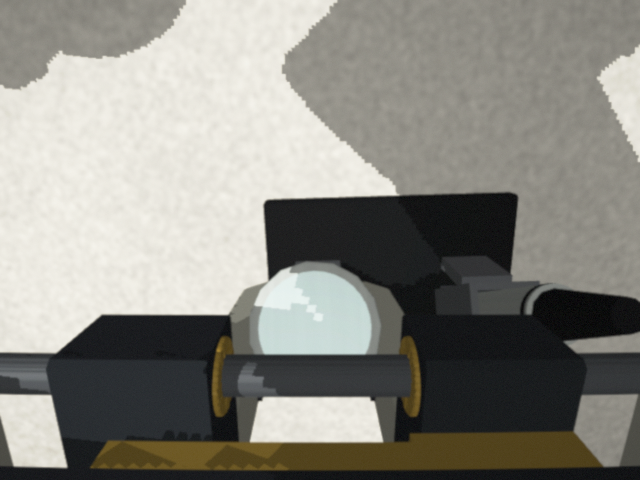

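The opening has stalled at 33.5 mm, and in the picture the fingers straddle the lens head at (315,315). So the pads are on the head's rim and not on the 26 mm body. I'll open, move back and slightly lower, and close again.

Call:
{"op": "play_rows", "data": {"increments": "0 0 0 0 0;0 0 0 0 0;-3 0 1 0 0;-6 0 3 0 0;-6 0 3 0 0;-6 0 3 0 0;-6 0 3 0 1;-6 0 3 0 1;-6 0 3 0 1;-6 0 3 0 1;-6 0 3 0 1;-6 0 3 0 1;-6 0 3 0 1", "force": 30}}

```text
t: 6.1
tool_pos: [0.4279, -0.2871, 0.1018]
orientation: [2.084, 2.351, 0.0]
force: [-0.4, 0.9, 1.8]
opening: 0.0292
gripper_force: 26.5
```

Call:
{"op": "play_rows", "data": {"increments": "0 0 0 0 1;0 0 0 0 1;0 0 0 0 1"}}

```text
t: 6.4
tool_pos: [0.4279, -0.2871, 0.1017]
orientation: [2.084, 2.351, 0.0]
force: [-1.2, 1.5, 2.8]
opening: 0.0289
gripper_force: 26.5
```

Call:
{"op": "play_rows", "data": {"increments": "0 0 0 0 0.2;0 0 0 0 0.2;-2 0 0 0 0.2;-4 0 1 0 0.2;-4 0 1 0 0.2;-4 0 1 0 1;-4 0 1 0 1;-4 0 1 0 1;-4 0 1 0 1;-4 0 1 0 1;-4 0 1 0 1", "force": 30}}

```text
t: 7.5
tool_pos: [0.4283, -0.2911, 0.1006]
orientation: [-2.084, -2.351, -0.0]
force: [-0.1, -0.3, 0.2]
opening: 0.0251
gripper_force: 30.1
```

Call:
{"op": "play_rows", "data": {"increments": "4 0 -9 0 1;8 0 -18 0 1;13 0 -27 0 1;17 0 -36 0 1;21 0 -45 0 1;25 0 -54 0 1;29 0 -63 0 1;34 0 -72 0 1;38 0 -81 0 1;42 0 -90 0 1;42 0 -95 0 1;42 0 -100 0 1;42 0 -100 0 1;42 0 -100 0 1", "force": 30}}

```text
t: 8.9
tool_pos: [0.4231, -0.2495, 0.2004]
orientation: [-2.084, -2.35, 0.0]
force: [0.4, 0.5, -1.9]
opening: 0.0253
gripper_force: 30.2
```

```bash
python3 - <<'E'
from h import *
s=robot.read_state();print(s['t'],s['opening'],s['gripper_force'],s['tool_pos'],s['force'],s['wrist_torque'])
snap('scene','s1');snap('top','t1')
for q in ['torch_mid','torch_lens','torch_tail']: print(q,[lm(c,q) for c in ('scene','top')])
cv2.imwrite('pics/s1c.png',cv2.resize(cv2.imread('pics/s1.png')[120:400,20:300],None,fx=2,fy=2))
E
```

```text
8.9 0.025307784640755226 30.211368702894106 [ 0.42313805 -0.24954328  0.20041082] [ 0.36927226  0.4626392  -1.86317821] [-0.06348287 -0.14157873 -0.04345126]
torch_mid [[([0.4212, -0.2483, 0.1974], 0.87)], []]
torch_lens [[([0.4908, 0.3155, 0.0027], 0.59)], [([0.4141, -0.2125, 0.272], 0.71), ([0.4903, 0.3208, -0.0028], 0.32)]]
torch_tail [[([0.4272, -0.2856, 0.1243], 0.64)], []]
```

View pics/s1c.png

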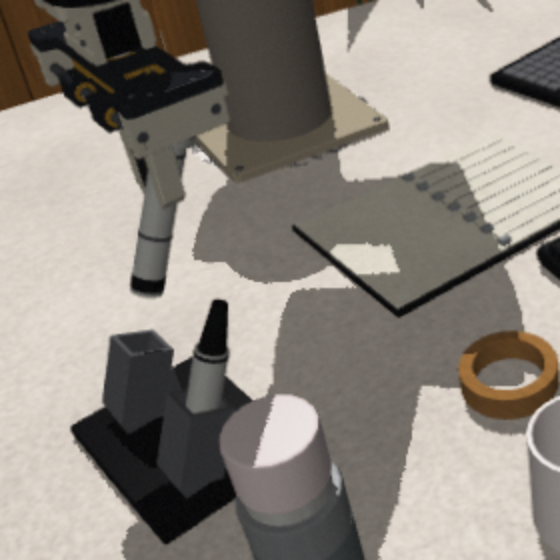

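The torch is drawn clear (tail at z 0.124) and sits at its 25° lean. The crop shows the tail at (148,285) above the empty well, with the pen undisturbed at (210,365). I'll carry it over the clear desk and lower it to just above the surface.

Call:
{"op": "play_rows", "data": {"increments": "20 0 0 0 1;45 0 0 0 1;70 5 0 0 1;88 25 0 0 1;93 50 10 0 1;93 70 30 0 1;93 80 55 0 1;93 80 80 0 1;93 80 95 0 1;93 80 104 0 1;93 80 106 0 1;93 80 106 0 1", "force": 30}}

```text
t: 10.5
tool_pos: [0.4918, -0.1478, 0.0953]
orientation: [2.084, 2.35, 0.0]
force: [0.8, -0.1, -1.7]
opening: 0.0251
gripper_force: 30.2
```

```bash
python3 - <<'E'
from h import *
s=robot.read_state();print(s['t'],s['opening'],s['gripper_force'],s['tool_pos'],s['force'],s['wrist_torque'])
snap('scene','s2');snap('top','t2')
for q in ['torch_mid','torch_lens','torch_tail']: print(q,[lm(c,q) for c in ('scene','top')])
E
```

```text
10.5 0.02512908083187964 30.209631724919745 [ 0.49179563 -0.14779926  0.09529014] [ 0.81786677 -0.14238168 -1.66177777] [-0.03978543 -0.107021    0.01916025]
torch_mid [[([0.4925, -0.1453, 0.0921], 0.61)], []]
torch_lens [[], [([0.4874, -0.1133, 0.1672], 0.47)]]
torch_tail [[([0.497, -0.1853, 0.024], 0.81)], [([0.7085, -0.2854, -0.0013], 0.65), ([0.5204, 0.1069, 0.0012], 0.61)]]
```

Call:
{"op": "play_rows", "data": {"increments": "0 0 6 0 1;0 0 11 0 1;0 0 14 0 1;7 0 17 0 1;15 0 20 0 1;22 0 24 0 1;29 0 29 0 1;35 0 34 0 1;40 0 38 0 1;40 0 38 0 1", "force": 12}}

```text
t: 11.9
tool_pos: [0.4861, -0.1068, 0.0557]
orientation: [-2.082, -2.35, 0.0]
force: [-0.8, 0.8, -0.7]
opening: 0.0255
gripper_force: 12.0
```

```bash
python3 - <<'E'
from h import *
s=robot.read_state();print(s['t'],s['opening'],s['gripper_force'],s['tool_pos'],s['force'],s['wrist_torque'])
snap('scene','s3');snap('top','t3')
for q in ['torch_mid','torch_lens','torch_tail']: print(q,[lm(c,q) for c in ('scene','top')])
cv2.imwrite('pics/s3c.png',cv2.resize(cv2.imread('pics/s3.png')[150:370,60:360],None,fx=2,fy=2))
E
```

```text
11.9 0.025517435554498837 12.000737339258194 [ 0.48611778 -0.10677676  0.05572081] [-0.79700334  0.84839339 -0.69729058] [ 0.08486231 -0.16905656  0.05461433]
torch_mid [[([0.4848, -0.1089, 0.0555], 0.89)], []]
torch_lens [[([0.4908, 0.3146, 0.0023], 0.54)], [([0.4777, -0.0437, 0.1055], 0.65)]]
torch_tail [[([0.4938, -0.1776, 0.0104], 0.8), ([0.7103, 0.1267, 0.0002], 0.41)], []]
```

View pics/s3c.png

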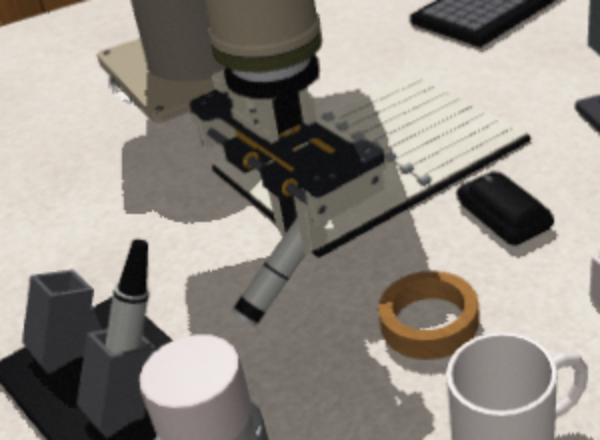

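The crop shows the torch pivoting in the fingers with its tail on the desk at (248,310). Its elevation is now about 35°, so I'll continue the arc down to nearly level.

Call:
{"op": "play_rows", "data": {"increments": "4 0 5 0 1;8 0 10 0 1;12 0 15 0 1;15 0 20 0 1;18 0 25 0 1;20 0 31 0 1;23 0 38 0 1;25 0 43 0 1;26 0 47 0 1;26 0 47 0 1", "force": 12}}

```text
t: 13.3
tool_pos: [0.4835, -0.0818, 0.0093]
orientation: [-2.084, -2.35, 0.0]
force: [0.1, 0.2, -0.7]
opening: 0.0253
gripper_force: 12.0
```

```bash
python3 - <<'E'
from h import *
s=robot.read_state();print(s['t'],s['opening'],s['gripper_force'],s['tool_pos'],s['force'],s['wrist_torque'])
snap('scene','s4');snap('top','t4')
for q in ['torch_mid','torch_lens','torch_tail']: print(q,[lm(c,q) for c in ('scene','top')])
E
```

```text
13.3 0.02531988901536623 11.999725252389908 [ 0.48351747 -0.08184012  0.00930672] [ 0.08985764  0.15265523 -0.72411875] [-0.05326418 -0.07560076  0.02205218]
torch_mid [[([0.4819, -0.0875, 0.0145], 0.59)], []]
torch_lens [[([0.471, -0.0113, 0.0204], 0.73)], [([0.4726, -0.0079, 0.0152], 0.61), ([0.7549, -0.088, 0.0015], 0.5)]]
torch_tail [[([0.4955, -0.171, 0.0144], 0.95)], []]
```

Call:
{"op": "play_rows", "data": {"increments": "0 0 0 0 0.35;0 0 0 0 0.35;0 0 3 0 0.35;0 0 5 0 0.35;0 0 5 0 1;0 0 5 0 1;0 0 5 0 1;0 0 5 0 1;0 0 5 0 1", "force": 45}}

```text
t: 14.6
tool_pos: [0.4835, -0.082, 0.0045]
orientation: [-2.084, -2.351, 0.0]
force: [0.4, -0.6, -2.6]
opening: 0.0251
gripper_force: 45.0
```

Call:
{"op": "play_rows", "data": {"increments": "0 0 -8 0 1;0 0 -20 0 1;0 0 -40 0 1;0 0 -65 0 1;0 0 -95 0 1;0 0 -125 0 1;0 0 -145 0 1;0 0 -155 0 1;0 0 -155 0 1", "force": 45}}

```text
t: 15.5
tool_pos: [0.4849, -0.0823, 0.162]
orientation: [2.082, 2.348, 0.003]
force: [0.9, 0.1, -3.1]
opening: 0.0251
gripper_force: 45.0
```

```bash
python3 - <<'E'
from h import *
s=robot.read_state();print(s['t'],s['opening'],s['gripper_force'],s['tool_pos'],s['force'],s['wrist_torque'])
snap('scene','s5');snap('top','t5')
for q in ['torch_mid','torch_lens','torch_tail','panel_mid']: print(q,[lm(c,q) for c in ('scene','top')])
E
```

```text
15.5 0.025108340839766638 44.99938666820526 [ 0.48485473 -0.08232875  0.16196572] [ 0.87912722  0.05680163 -3.06013033] [-0.03320104 -0.07038711 -0.00181076]
torch_mid [[([0.4858, -0.0857, 0.1731], 0.71), ([0.5219, 0.1041, -0.0049], 0.6)], []]
torch_lens [[([0.4715, -0.012, 0.1784], 0.92)], [([0.471, -0.006, 0.1704], 0.77)]]
torch_tail [[([0.4958, -0.1728, 0.173], 0.82), ([0.4842, -0.3022, -0.002], 0.27)], []]
panel_mid [[([0.4941, 0.3175, 0.1664], 0.8)], [([0.4901, 0.3144, 0.1704], 0.6)]]
```

Call:
{"op": "play_rows", "data": {"increments": "8 0 0 0 1;25 -1 0 2 1;45 -2 0 4 1;65 -2 1 6 1;85 -3 1 8 1;105 -4 2 10 1;125 -4 2 12 1;145 -5 2 14 1;165 -6 2 16 1;185 -6 3 18 1;203 -7 3 19 1;217 -7 3 20 1;226 -7 3 20.5 1;230 -7 3 20.5 1;230 -7 3 20.5 1;230 -7 3 20.5 1", "force": 45}}

```text
t: 17.6
tool_pos: [0.4492, 0.1452, 0.1566]
orientation: [2.469, 1.942, -0.0]
force: [0.4, -0.2, -2.0]
opening: 0.0248
gripper_force: 45.0
```

```bash
python3 - <<'E'
from p import *
s=robot.read_state();print(s['t'],s['opening'],s['gripper_force'],s['tool_pos'],R.from_rotvec(s['orientation']).as_matrix()[:,0],s['force'])
a=snap('scene','s6');b=snap('top','t6')
for q in ['torch_mid','torch_lens','torch_tail','panel_mid','pen_mid']: print(q,[lm(c,q) for c in ('scene','top')])
cv2.imwrite('pics/f.png',np.hstack([cv2.resize(a[60:310,190:490],(400,333)),cv2.resize(b[160:410,130:430],(400,333))]))
E
```

```text
17.6 0.024821914451255207 44.999393820762634 [0.44917873 0.14516347 0.15662064] [ 2.35469842e-01  9.71881632e-01 -2.16265499e-04] [ 0.37087836 -0.22345503 -2.03207242]
torch_mid [[([0.4436, 0.1385, 0.1653], 0.9)], []]
torch_lens [[([0.4633, 0.2156, 0.1714], 0.76)], []]
torch_tail [[([0.4275, 0.0584, 0.1689], 0.94), ([0.4891, 0.3178, 0.0013], 0.5)], [([0.4247, 0.059, 0.1632], 0.74)]]
panel_mid [[([0.4933, 0.3145, 0.1686], 0.73), ([0.4809, -0.3017, -0.0038], 0.36)], [([0.4936, 0.3143, 0.1686], 0.96), ([0.756, -0.0899, -0.0027], 0.53)]]
pen_mid [[([0.5306, -0.2857, 0.0925], 0.88)], [([0.5276, -0.2814, 0.0884], 0.74)]]
```

View pics/f.png

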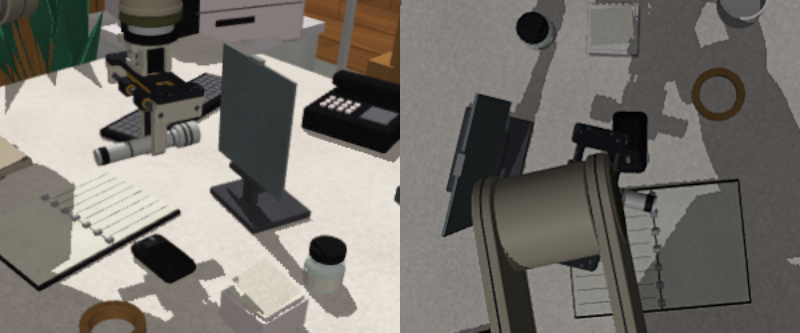

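The lens faces the panel's middle from about 104 mm, less than 5 mm off centre and level. The picture shows the torch at (150,143) held only by the gripper, clear of the panel. Handing in.

Call:
{"op": "play_rows", "data": {"increments": "0 0 0 0 1;0 0 0 0 1;0 0 0 0 1;0 0 0 0 1", "force": 45}}

```text
t: 18.6
tool_pos: [0.4491, 0.1455, 0.1567]
orientation: [2.469, 1.942, 0.0]
force: [-0.4, -0.2, -1.8]
opening: 0.0251
gripper_force: 45.0
```

```bash
python3 -c "
from plant import robot
print(robot.close_job())"
```

```text
the job is handed in; nothing more can be done
None
```

I handed the job in at 18.6 s with the torch held level and steady by the gripper alone, its lens measured about 104 mm from the panel and within 5 mm of its middle; no verdict came back.

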